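# Swing the engine cover plate home on its pivot pin and shut the hold-down

### The arm

A 7-joint arm with a two-finger parallel gripper is mounted at the origin on the work surface. World frame = base frame: x ahead of the robot, y to its left, z up, the work surface at z = 0. Lengths are in m, angles in rad, forces in N, time in s.
With the tool pointing down it reaches from about 0.35 to 0.9 m from the base axis. Payload 19.9 kg.
Tool frame: the origin (TCP) lies at the very end of the fingers, on their centre line; the grasp point (between the pads) lies 19 mm behind it; z points along the fingers, y is the line along which they close (so a half turn about z gives the same grasp; the last joint's range is limited). The gripper opens to 85 mm and grips with 20 to 120 N. Pads are 22 mm wide; open, the fingers measure 114 mm over their backs; the gripper's body (76 mm by 85 mm) begins 54 mm behind the grasp point. The pads swing forward as they close: fully open they stand 13 mm farther back than shut.
Start: joints at [1.06, 0.417, -0.01, 1.614, 0.005, 1.111, -0.053], TCP at [0.283, -0.557, 0.231] pointing down, gripper open.
Joint ranges: [-2.81, 2.81], [-0.39, 2.02], [-1.27, 1.25], [0.06, 2.57], [-1.19, 4.33], [0.19, 2], [-2.82, 2.82]. Speed limits (rad/s): [1.89, 1.89, 2.39, 2.39, 3.01, 3.01, 3.01].

### API

Orientations are given as a unit quaternion [x, y, z, w].
In Python, from bench import manip gives the robot as it stands.
- The arm moves only by the tool carry_out, never from a script. Its argument "rows" is a list that holds one entry, the list of rows, each a list of 7 numbers: the turn, a rotation vector about the tool's x, y, z in degrees, then the shift along the tool's x, y, z in mm, then the finger opening in mm, from 0 to 85.4. A call has 1 to 20 rows; each row shifts and turns the commanded pose from where the row before left it, along the tool's axes as they then stand; what a row does not reach is not made up. A row lasts 1/12 s, in which the tool goes at most 41.7 mm and 7.16 degrees, less where a joint would pass 70% of its speed; a pose out of reach is approached as far as the arm can. A call is refused whole if a number of a shift passes 41.7 or a number of a turn 7.16, either way. A call with a gripper value outside its range is refused whole. The fingers move at their own pace and stop on an object; the grip force is fixed at half the most. Time passes only in rows, so rows that do not move let the fingers close. It gives the time, the measured TCP pose, the force, the opening and the grip force at its end, in the units of the state.
- manip.get_state(): the state, without advancing time (a new reading comes with each control period).
- manip.camera(name): name is "scene" or "top" or "wrist"; returns a dict with "img" (384x512x3 uint8, blue, green, red), "fov_y" (degrees; the focal length in pixels is half the picture's height over the tangent of half this angle, whatever the lens; pixels are square), "cx", "cy" (the principal point, pixels), "origin" and "rotation" of the camera in the world. Camera axes: x right, y down, z forward; pixel columns grow to the right and rows downward; lengths in m; the calibration is good to about 2 mm. A picture is of the moment at which its call begins. There is no depth.
- manip.finish_job(): hands the job in; it is judged then, once.
The state is a dict: "clock": time; "qpos": joint angles; "joint_velocities": joint speeds; "tau": joint torques, N m; "position": TCP position; "eef_rot": TCP orientation; "ft_force": force on the tool from outside, world axes, zero at the start; "wrist_torque": the same for the moment, N m; "gripper_width": opening from 0.0 (shut) to 1.0 (fully open); "finger_force": force on a finger pad.
Only numpy, scipy, OpenCV 4.12 (cv2) and the standard library are available. Lean on these libraries where they do the work, as an engineer would, in place of code of your own. Each camera call takes 0.05 s, during which the arm holds its last target. There are 200 camera calls.

### The job

Push the aluminium cover plate near its free end so that it swings about the fixture's pin, flat on the base, until it is felt to meet the sprung rubber buffer of the stop block, and press it home there with a steady push of about 10 N for half a second. Then, leaving the plate up against the buffer, swing the hold-down finger fully shut over the plate by its knob and let go. Never load the buffer with over 18 N, do not lift the plate off its pin, do not close the finger first, and leave everything else where it is.

Things in the scene. Friction and masses are not known exactly. Their poses are not given: they have to be found in the camera images.
- fixture: Flat dark steel assembly fixture, fixed. Origin: at table level below the axis of its pivot pin; z up. In its frame (mm) the base covers x -130..95, y -75..145, top at z 20. The pin, 10 across, stands at x = y = 0, top at z 36. On the +x side is a stop block (see stop_slot), and a hold-down finger turning about a vertical axis at x 55, y 20.
- stop_slot (a point): Mid-setting of the stop: fixed in the fixture's frame at x 20, y 95, z 28 mm. The stop block (aluminium, top at z 47) is set anew each time along a slot, so its buffer's tip lies up to 15 mm either way in x from here: NOT measured, to be felt or seen. The buffer, a 12 mm black rubber ball on a sprung rod, faces -x; it gives 1 mm per 9 N, 4 mm at most.
- plate: Loose aluminium engine cover plate, 75 x 140 x 14 mm, 0.2-0.3 kg, flat on the base, a hole near one corner over the pin (2 mm play). Origin: hole centre at the underside; z up. Covers x -55..20, y -20..120 mm in its frame. Starts 24-43 deg anticlockwise (from above) of the fixture's heading.
- push_face (a point): On the plate's long -x face near its free end: x -55, y 100, z 7 mm in the plate's frame, so z 27 over the table. Pushed here towards +x (2 to 4 N slides it) the plate slides clockwise round the pin until its long +x face meets the buffer, with plate and fixture headings within 10 deg of each other. A boss 46 across, 8 high, is on top at x -18, y 85.
- keeper (a joint): Angle of the hold-down finger, rad: 0 = parked, arm along the fixture's -y; grows clockwise from above to 1.57 = fully shut, arm along the fixture's -x over the plate, at its own end stop. Starts 0 to 0.5, stays where left, needs about 1 N at the knob. Aluminium arm 75 x 20 x 12 mm, underside at z 38, 4 mm above the plate.
- keeper_knob (a point): Half-way up the upright black knob at the arm's end by which it is swung: 16 mm across, free from z 50 to z 82 mm over the table, 62 mm from the finger's axis. This point is at z 66 mm.
- socket_mid (a point): Bystander, loose: plain steel socket, a tube 22 across and 28 tall, standing on the fixture's base (mm); this point is half-way up, 14 mm above what it stands on.
- piston_mid (a point): Bystander, loose: aluminium piston, 52 across and 50 tall, upright (mm); this point is half-way up, 25 mm above what it stands on.
- gear_mid (a point): Bystander, loose: steel gear blank, 72 across and 26 tall with its hub (mm); this point is half-way up, 13 mm above what it stands on.
- oiler_mid (a point): Bystander, loose: amber oil bottle, 52 across and 150 tall (mm); this point is half-way up, 75 mm above what it stands on.
- grease_mid (a point): Bystander, loose: round grey grease tin, 64 across and 60 tall (mm); this point is half-way up, 30 mm above what it stands on.
- wrench_mid (a point): Bystander, loose: steel spanner, 170 long, lying (mm); this point is half-way up, 5 mm above what it stands on.
- screwdriver_mid (a point): Bystander, loose: screwdriver, 180 long, lying (mm); this point is half-way up, 10 mm above what it stands on.

How it is judged:
By the outcome, as a careful person would: the job done as asked, in the order asked, and still so for the second after the job is handed in, with the robot touching nothing.
It also fails if it takes over 70 s, if anything falls off the work surface, if the arm or the gripper's body presses on something with over 40 N, if the wrist force passes 120 N, or if a joint passes its speed limit or range.

## Working session

There is one attempt and no reset: what is moved stays moved. The work goes in short steps, Python scripts to look and compute and a tool call to move; the robot and the scene stay as the last step left them, time stands still between calls to the robot, and variables do not carry over. Pictures are saved under pics/ and viewed, at most 10 in all, crops included, and the job is handed in when it is done.

Besides the shell and the picture viewer there is one more tool, called after "Call:" as name(argument=value, ...) on one line, values as JSON. carry_out: Moves the arm, as the interface text tells. Its arguments: {"type":"object","properties":{"rows":{"type":"array","items":{"type":"array","items":{"type":"array","items":{"type":"number"}}}}},"required":["rows"]}

```bash
mkdir -p pics
cat > h.py <<'E'
import numpy as np, cv2
from bench import manip
from scipy.spatial.transform import Rotation as R
def cam(n):
    c=manip.camera(n); np.savez(f'pics/{n}.npz',**c); return c
def load(n): return dict(np.load(f'pics/{n}.npz'))
def foc(c): return 384/2/np.tan(np.radians(float(c['fov_y']))/2)
def px2w(c,uv,z):
    f=foc(c); uv=np.atleast_2d(uv).astype(float)
    d=np.c_[(uv[:,0]-c['cx'])/f,(uv[:,1]-c['cy'])/f,np.ones(len(uv))]@np.array(c['rotation']).T
    o=np.array(c['origin']); return o+d*((z-o[2])/d[:,2])[:,None]
def w2px(c,p):
    q=(np.atleast_2d(p)-c['origin'])@np.array(c['rotation']); f=foc(c)
    return np.c_[q[:,0]/q[:,2]*f+c['cx'],q[:,1]/q[:,2]*f+c['cy']]
E
python3 - <<'E'
from h import *
for n in ['top','scene']:
    c=cam(n); print(n,c['origin'],c['fov_y'],c['cx'],c['cy'],np.round(c['rotation'],3).tolist())
    cv2.imwrite(f'pics/{n}0.png',cv2.resize(c['img'],(800,600),interpolation=cv2.INTER_CUBIC))
print(manip.get_state())
E
```

```text
top [0.34411351 0.00728866 1.37469618] 46.134312211524446 253.65087149116985 185.41775110746713 [0.709, -0.703, 0.043, -0.028]
scene [1.18820743 0.05473587 0.76416605] 53.167002163879864 252.73054906426214 186.20191875440912 [0.624, 0.68, -0.285, -0.258]
{'clock': 0.1, 'qpos': array([ 1.05948873,  0.41790857, -0.01030384,  1.61409607,  0.00470634,
        1.11070574, -0.05298722]), 'joint_velocities': array([ 0.00077216, -0.00099588, -0.00097981,  0.000244  , -0.00111671,
       -0.00050543,  0.00019257]), 'tau': array([ 8.23033752e-04, -8.65834665e+01,  6.79666959e-01, -4.35641956e+01,
        1.91318302e-02,  4.96536042e-03,  1.03340415e-05]), 'position': array([ 0.28279914, -0.55701611,  0.23073392]), 'eef_rot': array([ 9.72533765e-01,  2.32761200e-01, -1.71044462e-04, -5.19666091e-04]), 'ft_force': array([ 0.55339678,  1.00239083, -0.29871558]), 'wrist_torque': array([-0.0106795 , -0.02189046, -0.04750161]), 'finger_force': 0.0, 'gripper_width': 1.0021957163706061}
```

View pics/top0.png

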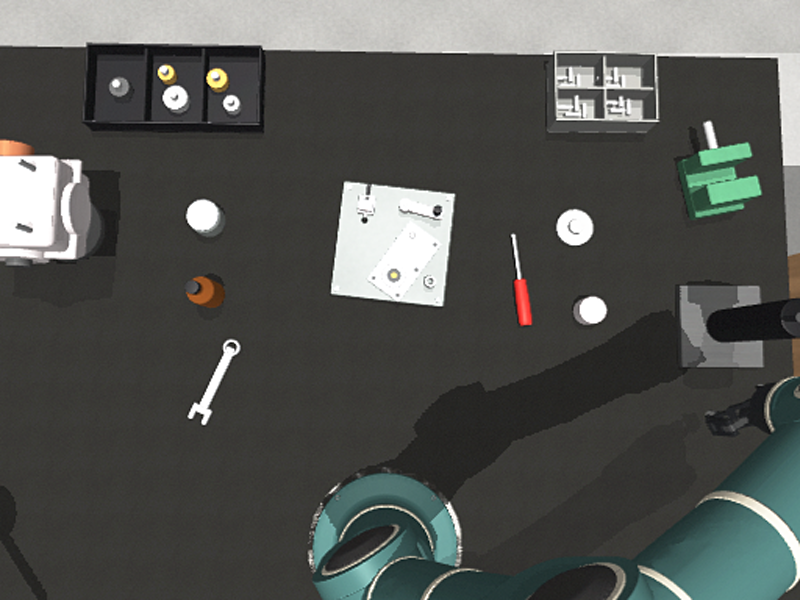

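View pics/scene0.png

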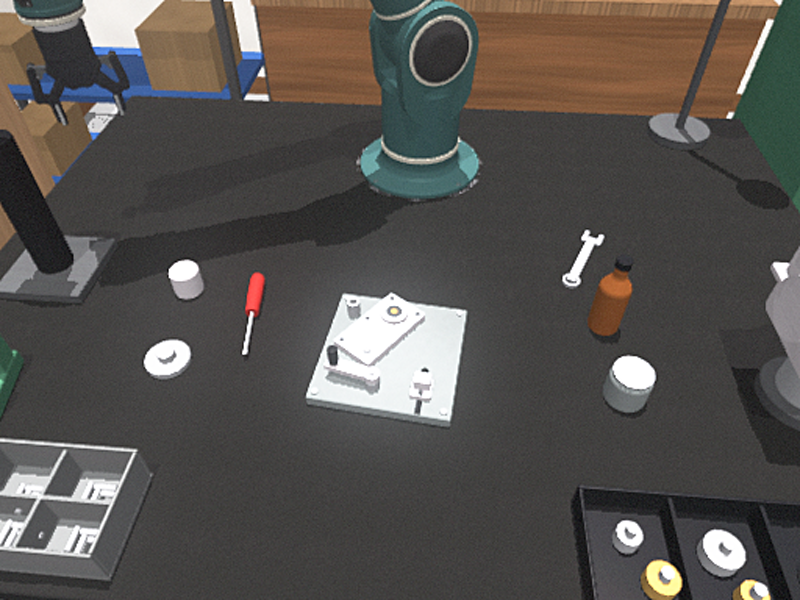

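Top view: the fixture is at about (390,243), with stop buffer at (365,219), hole/pin at (412,236), knob at (437,211), plate and boss at (393,275), and socket at (430,281). The scene view agrees. I'll zoom in and put the wrist camera over it next.

Run:
```python
from h import *
c=load('top'); im=c['img']
cr=im[110:200,200:300]; cv2.imwrite('pics/topc.png',cv2.resize(cr,(660,594),interpolation=cv2.INTER_CUBIC))
g=im.min(2); m=(g>110).astype(np.uint8); m[:110]=0;m[200:]=0;m[:,:200]=0;m[:,300:]=0
m=cv2.morphologyEx(m,cv2.MORPH_CLOSE,np.ones((9,9)))
k=max(cv2.findContours(m,0,1)[0],key=cv2.contourArea)
b=cv2.boxPoints(cv2.minAreaRect(k)); w=px2w(c,b,.02)[:,:2]
print(b,w,[np.linalg.norm(w[i]-w[i-1]) for i in range(4)])
# camera wrist pose in tool
s=manip.get_state(); T=R.from_quat(s['eef_rot']); wc=cam('wrist')
print(wc['fov_y'],T.inv().apply(np.array(wc['origin'])-s['position']),np.round(T.as_matrix().T@wc['rotation'],3))
```

```text
Traceback (most recent call last):
  File "h.py", line 10, in px2w
    d=np.c_[(uv[:,0]-c['cx'])/f,(uv[:,1]-c['cy'])/f,np.ones(len(uv))]@np.array(c['rotation']).T
      ~~~~~~~~~~~~~~~~~~~~~~~~~~~~~~~~~~~~~~~~~~~~~~~~~~~~~~~~~~~~~~~^~~~~~~~~~~~~~~~~~~~~~~~~~
ValueError: matmul: Input operand 1 has a mismatch in its core dimension 0, with gufunc signature (n?,k),(k,m?)->(n?,m?) (size 4 is different from 3)
```

View pics/topc.png

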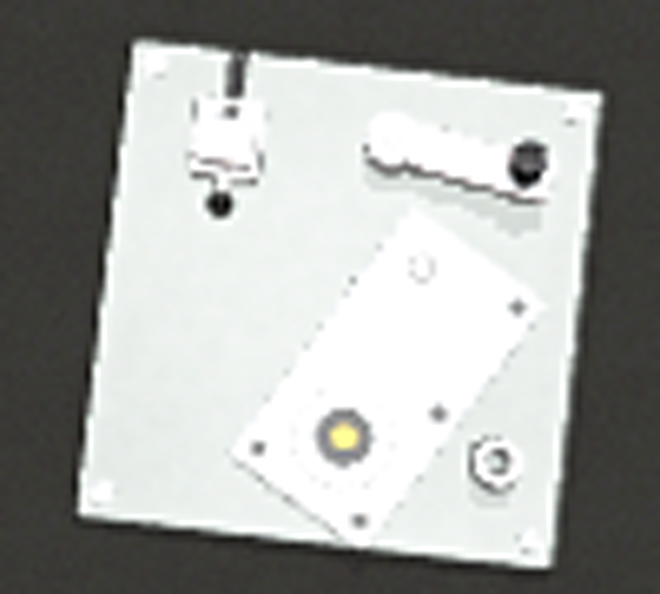

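Zoom (6.6×, offset 200,110): the buffer is at (220,203), the hole at (422,265), the boss at (343,437), the finger axis at (393,137), the knob at (527,160) and the socket at (493,463). Rotation is a quaternion, so I'll fix that and measure.

```bash
sed -i "s/np.array(c\['rotation'\])/R.from_quat(c['rotation']).as_matrix()/" h.py
python3 - <<'E'
from h import *
c=load('top'); im=c['img']
g=im.min(2); m=(g>110).astype(np.uint8); m[:110]=0;m[200:]=0;m[:,:200]=0;m[:,300:]=0
m=cv2.morphologyEx(m,cv2.MORPH_CLOSE,np.ones((9,9)))
k=max(cv2.findContours(m,0,1)[0],key=cv2.contourArea)
b=cv2.boxPoints(cv2.minAreaRect(k)); w=px2w(c,b,.02)[:,:2]
print(b,w.round(4),[np.linalg.norm(w[i]-w[i-1]).round(4) for i in range(4)])
for n,u,z in [('buffer',(220,203),.028),('hole',(422,265),.034),('boss',(343,437),.042),('axis',(393,137),.05),('knob',(527,160),.082),('socket',(493,463),.048),
 ('c1',(410,210),.034),('c2',(545,300),.034),('c3',(365,545),.034),('c4',(233,455),.034)]:
    u=np.array(u)/6.6+[200,110]-.4; print(n,px2w(c,u,z).round(4))
s=manip.get_state(); T=R.from_quat(s['eef_rot']); wc=cam('wrist')
print(T.as_matrix().round(3).tolist(),wc['fov_y'],T.inv().apply(np.array(wc['origin'])-s['position']),np.round(T.as_matrix().T@R.from_quat(wc['rotation']).as_matrix(),3))
E
```

```text
[[210.99759  187.77116 ]
 [219.2651   115.430305]
 [291.38034  123.67204 ]
 [283.11282  196.01291 ]] [[ 0.4726  0.1087]
 [ 0.6954  0.0871]
 [ 0.6724 -0.1342]
 [ 0.4496 -0.109 ]] [np.float64(0.2188), np.float64(0.2239), np.float64(0.2225), np.float64(0.2242)]
buffer [[0.6167 0.0441 0.028 ]]
hole [[ 0.5878 -0.0486  0.034 ]]
boss [[ 0.5073 -0.013   0.042 ]]
axis [[ 0.6435 -0.0345  0.05  ]]
knob [[ 0.6267 -0.0928  0.082 ]]
socket [[ 0.4955 -0.0803  0.048 ]]
c1 [[ 0.6133 -0.0429  0.034 ]]
c2 [[ 0.5722 -0.1048  0.034 ]]
c3 [[ 0.4592 -0.0234  0.034 ]]
c4 [[0.4996 0.0367 0.034 ]]
[[0.892, 0.453, -0.001], [0.453, -0.892, 0.001], [-0.0, -0.001, -1.0]] 66.29247711719152 [ 0.0831288  -0.00070415 -0.14233141] [[ 0.001 -0.946 -0.324]
 [ 1.     0.001  0.   ]
 [-0.    -0.324  0.946]]
```

Call:
carry_out(rows=[[[0,0,0,24,-23,0,0],[0,0,0,24,-23,0,0],[0,0,0,24,-23,0,0],[0,0,0,24,-23,0,0],[0,0,0,24,-23,0,0],[0,0,0,24,-23,0,0],[0,0,0,24,-23,0,0],[0,0,0,24,-23,0,0],[0,0,0,24,-23,0,0],[0,0,0,24,-23,0,0],[0,0,0,24,-23,0,0],[0,0,0,24,-23,0,0],[0,0,0,24,-23,0,0],[0,0,0,24,-23,0,0],[0,0,0,24,-23,0,0],[0,0,0,24,-23,0,0],[0,0,-7,0,0,0,0],[0,0,-7,0,0,0,0],[0,0,-7,0,0,0,0],[0,0,-7,0,0,0,0]]])

```text
clock: 1.82
position: [0.4587, -0.0551, 0.2312]
eef_rot: [0.886, 0.464, -0.0, -0.0]
ft_force: [-0.6, 0.2, 0.1]
gripper_width: 0.003
finger_force: 0.0
```

```bash
cat >> h.py <<'E'
def to(x,y,z,yaw):
    s=manip.get_state(); T=R.from_quat(s['eef_rot']); m=T.as_matrix()
    d=T.inv().apply(np.array([x,y,z])-s['position'])*1000
    y0=np.degrees(np.arctan2(m[1,0],m[0,0]))
    print('t',s['clock'],'pos',s['position'].round(4),'yaw',y0.round(2),'tilt',m[:,2].round(4),'F',s['ft_force'].round(2),'w',s['gripper_width'].round(3))
    print(' shift',d.round(1),'turn z',round(y0-yaw,2))
E
python3 - <<'E'
from h import *
to(.4596-.0025,-.0569+.0017,.027,55)
print(manip.get_state()['qpos'].round(3))
c=cam('wrist'); cv2.imwrite('pics/w1.png',cv2.resize(c['img'],(800,600)))
E
```

```text
Traceback (most recent call last):
  File "h.py", line 19, in to
    print('t',s['clock'],'pos',s['position'].round(4),'yaw',y0.round(2),'tilt',m[:,2].round(4),'F',s['ft_force'].round(2),'w',s['gripper_width'].round(3))
                                                                                                                              ^^^^^^^^^^^^^^^^^^^^^^^^
AttributeError: 'float' object has no attribute 'round'
```

```bash
sed -i "s/s\['gripper_width'\].round(3)/round(s['gripper_width'],3)/" h.py
python3 - <<'E'
from h import *
to(.4596-.0025,-.0569+.0017,.027,55)
print(manip.get_state()['qpos'].round(3))
c=cam('wrist'); cv2.imwrite('pics/w1.png',cv2.resize(c['img'],(800,600)))
E
```

```text
t 1.8167 pos [ 0.4587 -0.0551  0.2312] yaw 55.29 tilt [-3.e-04  1.e-04 -1.e+00] F [-0.61  0.19  0.12] w 0.003
 shift [ -0.9  -1.1 204.2] turn z 0.29
[ 0.443  0.144 -0.423  1.991  0.069  1.021 -0.618]
```

View pics/w1.png

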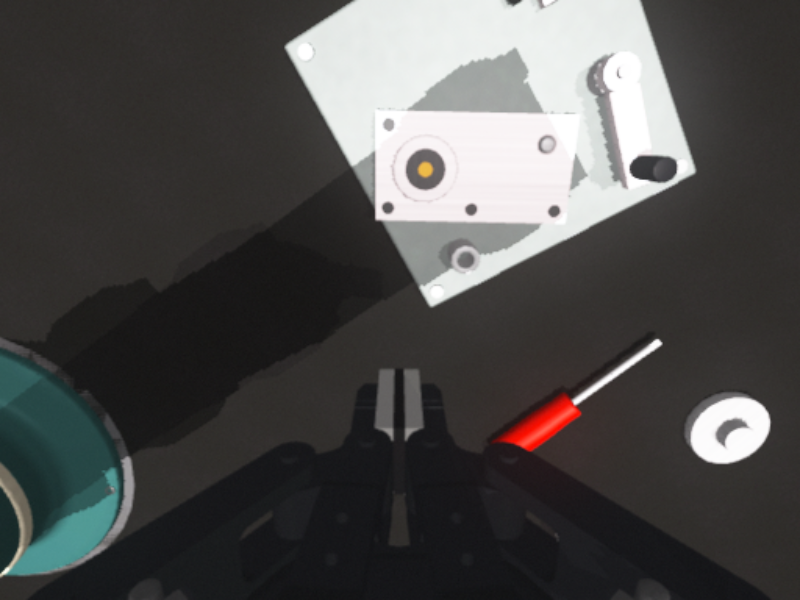

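The wrist view confirms the layout: plate edges parallel to the tool axes, socket at (463,258) to the side of the fingers at (400,380), and the base corner clear below. Descending.

Call:
carry_out(rows=[[[0,0,0,0,-1,34,0],[0,0,0,0,0,34,0],[0,0,0,0,0,34,0],[0,0,0,0,0,34,0],[0,0,0,0,0,34,0],[0,0,0,0,0,32,0],[0,0,0,0,0,0,0],[0,0,0,0,0,0,0],[0,0,0,5,0,0,0],[0,0,0,3,0,0,0],[0,0,0,0,0,0,0]]])

```text
clock: 2.78
position: [0.4641, -0.0476, 0.0311]
eef_rot: [0.887, 0.461, 0.001, 0.001]
ft_force: [0.2, -0.4, -0.1]
gripper_width: -0.006
finger_force: 0.0
```

Run:
```python
from h import *
to(.4571,-.0552,.027,55)
print(manip.get_state()['qpos'].round(3))
```

```text
t 2.7833 pos [ 0.4641 -0.0476  0.0311] yaw 54.92 tilt [ 3.3e-03 -3.0e-04 -1.0e+00] F [ 0.15 -0.37 -0.1 ] w -0.006
 shift [-10.2  -1.4   4.1] turn z -0.08
[ 0.324  0.476 -0.338  2.131  0.284  0.574 -0.832]
```

Call:
carry_out(rows=[[[0,0,0,0,-1.5,3.5,0],[0,0,0,2,0,0,0],[0,0,0,2,0,0,0],[0,0,0,2,0,0,0],[0,0,1.5,2.7,-1.7,0,0],[0,0,1.5,2.7,-1.7,0,0],[0,0,1.5,2.7,-1.7,0,0],[0,0,1.5,2.7,-1.7,0,0],[0,0,1.5,2.7,-1.7,0,0],[0,0,1.5,2.7,-1.7,0,0],[0,0,1.5,2.7,-1.7,0,0],[0,0,1.5,2.7,-1.7,0,0],[0,0,0,0,0,0,0]]])

```text
clock: 3.87
position: [0.4684, -0.0166, 0.0258]
eef_rot: [0.931, 0.366, -0.0, -0.0]
ft_force: [-0.8, 0.4, 0.1]
gripper_width: 0.002
finger_force: 0.0
```

```bash
cat >> h.py <<'E'
P=np.array([.588,-.048])
def arc(yaw,X=-66,Y=103,z=.027):
    t=np.radians(yaw); p=P+np.array([np.cos(t)*X-np.sin(t)*Y,np.sin(t)*X+np.cos(t)*Y])/1000
    to(*p,z,yaw)
E
python3 - <<'E'
from h import *
arc(43)
E
```

```text
t 3.8667 pos [ 0.4684 -0.0166  0.0258] yaw 42.88 tilt [-1.e-04  1.e-04 -1.e+00] F [-0.79  0.38  0.07] w 0.002
 shift [ 0.   1.5 -1.2] turn z -0.12
```

Call:
carry_out(rows=[[[0,0,0,1.5,1.5,0,0],[0,0,1.5,2.7,-1.7,0,0],[0,0,1.5,2.7,-1.7,0,0],[0,0,1.5,2.7,-1.7,0,0],[0,0,1.5,2.7,-1.7,0,0]]])

```text
clock: 4.28
position: [0.4741, -0.0053, 0.0257]
eef_rot: [0.949, 0.316, -0.0, -0.0]
ft_force: [-1.5, -1.6, 1.5]
gripper_width: -0.003
finger_force: 1.0
```

Run:
```python
from h import *
arc(37)
c=cam('top'); im=c['img']; a=cam('wrist')['img']
t=cv2.resize(im[110:200,200:300],(400,360),interpolation=cv2.INTER_CUBIC)
cv2.imwrite('pics/a2.png',np.hstack([t,cv2.resize(a,(400,360))]))
```

```text
t 4.2833 pos [ 0.4741 -0.0053  0.0257] yaw 36.88 tilt [-6.e-04 -1.e-04 -1.e+00] F [-1.48 -1.56  1.48] w -0.003
 shift [-0.8 -0.3 -1.3] turn z -0.12
```

View pics/a2.png

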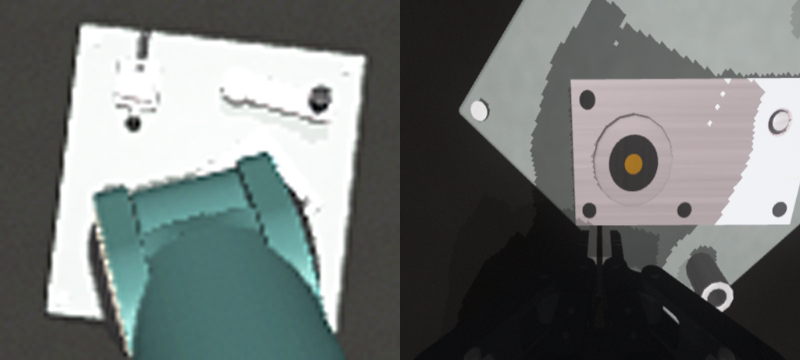

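The plate is now in contact (about 2 N) and parallel to the tool; fingers at (605,240) in the right half are at its free end, and the socket at (715,290) is clear and receding. Continuing the arc.

Call:
carry_out(rows=[[[0,0,1.5,2.7,-1.7,0,0],[0,0,1.5,2.7,-1.7,0,0],[0,0,1.5,2.7,-1.7,0,0],[0,0,1.5,2.7,-1.7,0,0],[0,0,1.5,2.7,-1.7,0,0],[0,0,1.5,2.7,-1.7,0,0],[0,0,1.5,2.7,-1.7,0,0],[0,0,1.5,2.7,-1.7,0,0],[0,0,1.5,2.7,-1.7,0,0],[0,0,1.5,2.7,-1.7,0,0]]])

```text
clock: 5.22
position: [0.4887, 0.0228, 0.0257]
eef_rot: [0.982, 0.19, -0.0, 0.0]
ft_force: [-2.6, -0.5, 2.1]
gripper_width: -0.001
finger_force: 1.5
```

Run:
```python
from h import *
arc(22)
```

```text
t 5.2167 pos [0.4887 0.0228 0.0257] yaw 21.93 tilt [-8.e-04 -2.e-04 -1.e+00] F [-2.63 -0.53  2.08] w -0.001
 shift [-0.5 -0.1 -1.3] turn z -0.07
```

Call:
carry_out(rows=[[[0,0,1.5,2.7,-1.7,0,0],[0,0,1.5,2.7,-1.7,0,0],[0,0,1.5,2.7,-1.7,0,0],[0,0,1.5,2.7,-1.7,0,0],[0,0,1.5,2.7,-1.7,0,0],[0,0,1.5,2.7,-1.7,0,0],[0,0,1.5,2.7,-1.7,0,0],[0,0,1.5,2.7,-1.7,0,0],[0,0,1,1.8,-1.1,0,0],[0,0,0.5,0.9,-0.6,0,0]]])

```text
clock: 6.05
position: [0.5085, 0.0447, 0.0258]
eef_rot: [0.997, 0.073, 0.0, -0.0]
ft_force: [-1.1, -0.7, -0.5]
gripper_width: -0.002
finger_force: 0.5
```

Run:
```python
from h import *
arc(8)
# buffer in scene view: tip estimate and plate
c=cam('scene'); im=c['img']
cv2.imwrite('pics/s3.png',cv2.resize(im[170:290,190:320],(650,600),interpolation=cv2.INTER_CUBIC))
```

```text
t 6.05 pos [0.5085 0.0447 0.0258] yaw 8.36 tilt [ 4.e-04  2.e-04 -1.e+00] F [-1.07 -0.7  -0.53] w -0.002
 shift [-0.2 -0.1 -1.2] turn z 0.36
```

View pics/s3.png

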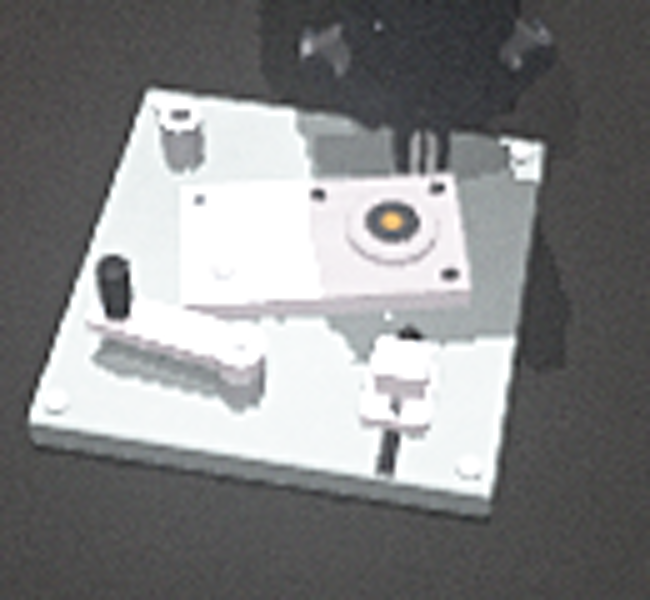

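The plate is near-parallel to the stop now, with the black buffer at (410,332) and a gap to the plate edge near (400,300). Approaching more slowly.

Call:
carry_out(rows=[[[0,0,1,1.8,-1.1,0,0],[0,0,1,1.8,-1.1,0,0],[0,0,1,1.8,-1.1,0,0],[0,0,1,1.8,-1.1,0,0],[0,0,0.5,0.9,-0.6,0,0]]])

```text
clock: 6.52
position: [0.5159, 0.0506, 0.0258]
eef_rot: [0.999, 0.033, 0.0, -0.0]
ft_force: [-1.3, 0.0, 0.1]
gripper_width: 0.002
finger_force: 0.7
```

Call:
carry_out(rows=[[[0,0,0.4,0.7,-0.4,0,0],[0,0,0.3,0.6,-0.3,0,0]]])

```text
clock: 6.68
position: [0.5168, 0.0513, 0.0257]
eef_rot: [1.0, 0.028, -0.0, -0.0]
ft_force: [-3.5, 1.1, 0.8]
gripper_width: 0.003
finger_force: 1.5
```

Call:
carry_out(rows=[[[0,0,0.4,0.7,-0.4,0,0],[0,0,0.3,0.6,-0.3,0,0]]])

```text
clock: 6.85
position: [0.518, 0.0521, 0.0257]
eef_rot: [1.0, 0.022, -0.0, -0.0]
ft_force: [-3.2, 2.6, 0.6]
gripper_width: 0.002
finger_force: 1.7
```

Run:
```python
from h import *
arc(2)
```

```text
t 6.85 pos [0.518  0.0521 0.0257] yaw 2.5 tilt [-4.e-04  1.e-04 -1.e+00] F [-3.22  2.64  0.57] w 0.002
 shift [ 0.5 -0.6 -1.3] turn z 0.5
```

Call:
carry_out(rows=[[[0,0,0.4,0.7,-0.4,0,0],[0,0,0.3,0.6,-0.3,0,0]]])

```text
clock: 7.02
position: [0.5193, 0.0529, 0.0258]
eef_rot: [1.0, 0.016, -0.0, -0.0]
ft_force: [-3.4, 3.2, 2.1]
gripper_width: 0.002
finger_force: 2.0
```

Call:
carry_out(rows=[[[0,0,0.4,0.7,-0.4,0,0],[0,0,0.3,0.5,-0.3,0,0]]])

```text
clock: 7.18
position: [0.5204, 0.0537, 0.0257]
eef_rot: [1.0, 0.01, -0.0, -0.0]
ft_force: [-4.1, 2.3, 1.6]
gripper_width: 0.004
finger_force: 2.3
```

Call:
carry_out(rows=[[[0,0,0.3,0.5,-0.3,0,0],[0,0,0.3,0.5,-0.3,0,0]]])

```text
clock: 7.35
position: [0.5213, 0.0543, 0.0257]
eef_rot: [1.0, 0.004, -0.0, -0.0]
ft_force: [-5.3, 2.8, 1.8]
gripper_width: 0.002
finger_force: 2.4
```

Call:
carry_out(rows=[[[0,0,0.1,0.4,-0.1,0,0],[0,0,0,0,0,0,0]]])

```text
clock: 7.52
position: [0.5221, 0.0542, 0.0258]
eef_rot: [1.0, 0.004, 0.0, -0.0]
ft_force: [-3.4, 0.9, 0.9]
gripper_width: 0.004
finger_force: 1.1
```

Call:
carry_out(rows=[[[0,0,0.3,0.5,-0.2,0,0],[0,0,0.2,0.5,-0.2,0,0],[0,0,0,0,0,0,0]]])

```text
clock: 7.77
position: [0.5231, 0.0545, 0.0258]
eef_rot: [1.0, -0.001, 0.0, -0.0]
ft_force: [-2.1, 1.9, -1.0]
gripper_width: -0.0
finger_force: 0.9
```

Call:
carry_out(rows=[[[0,0,0.3,0.5,-0.2,0,0],[0,0,0.3,0.5,-0.2,0,0],[0,0,0,0,0,0,0]]])

```text
clock: 8.02
position: [0.524, 0.055, 0.0258]
eef_rot: [1.0, -0.006, -0.0, -0.0]
ft_force: [-2.7, 1.8, 0.7]
gripper_width: 0.001
finger_force: 1.3
```

Call:
carry_out(rows=[[[0,0,0.3,0.5,-0.2,0,0],[0,0,0,0,0,0,0]]])

```text
clock: 8.18
position: [0.5245, 0.0553, 0.0258]
eef_rot: [1.0, -0.009, -0.0, -0.0]
ft_force: [-3.4, 2.7, 0.6]
gripper_width: -0.001
finger_force: 1.6
```

Run:
```python
from h import *
arc(-1)
c=cam('scene'); im=c['img']
cv2.imwrite('pics/s4.png',cv2.resize(im[210:280,240:320],(640,560),interpolation=cv2.INTER_CUBIC))
```

```text
t 8.1833 pos [0.5245 0.0553 0.0258] yaw -1.0 tilt [-1.e-04  2.e-04 -1.e+00] F [-3.44  2.67  0.59] w -0.001
 shift [-0.7 -0.9 -1.2] turn z -0.0
```

View pics/s4.png

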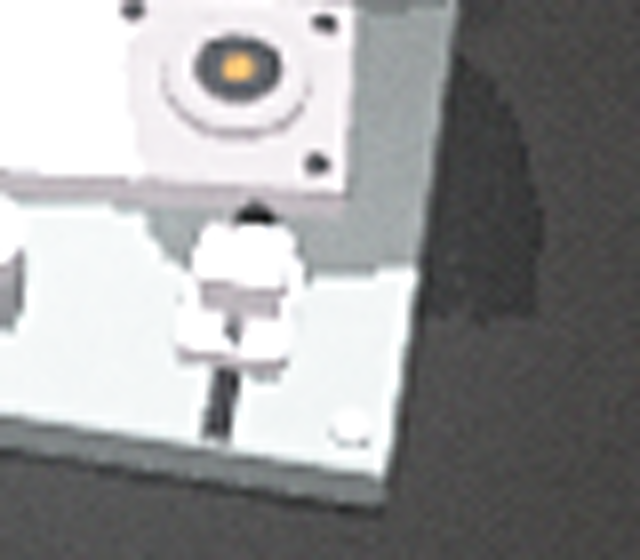

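The plate's edge is almost at the black ball (255,210). Stepping on in half-millimetres.

Call:
carry_out(rows=[[[0,0,0.3,0.6,-0.1,0,0],[0,0,0,0,0,0,0]]])

```text
clock: 8.4
position: [0.5252, 0.0551, 0.0258]
eef_rot: [1.0, -0.011, 0.0, -0.0]
ft_force: [-2.2, 1.8, 0.4]
gripper_width: 0.001
finger_force: 1.0
```

Call:
carry_out(rows=[[[0,0,0.2,0.5,-0.1,0,0],[0,0,0,0,0,0,0]]])

```text
clock: 8.57
position: [0.5256, 0.0553, 0.0258]
eef_rot: [1.0, -0.013, -0.0, -0.0]
ft_force: [-2.4, 1.5, 1.0]
gripper_width: -0.002
finger_force: 1.2
```

Call:
carry_out(rows=[[[0,0,0.2,0.5,-0.1,0,0],[0,0,0,0,0,0,0]]])

```text
clock: 8.73
position: [0.526, 0.0555, 0.0258]
eef_rot: [1.0, -0.015, -0.0, -0.0]
ft_force: [-2.7, 3.1, 1.1]
gripper_width: 0.003
finger_force: 1.5
```

Call:
carry_out(rows=[[[0,0,0.2,0.5,-0.1,0,0],[0,0,0,0,0,0,0]]])

```text
clock: 8.9
position: [0.5267, 0.0554, 0.0258]
eef_rot: [1.0, -0.017, 0.0, -0.0]
ft_force: [-1.9, 1.7, -0.5]
gripper_width: -0.002
finger_force: 1.0
```

Call:
carry_out(rows=[[[0,0,0.2,0.4,-0.1,0,0],[0,0,0,0,0,0,0]]])

```text
clock: 9.07
position: [0.527, 0.0555, 0.0258]
eef_rot: [1.0, -0.018, -0.0, -0.0]
ft_force: [-2.6, 1.6, 0.2]
gripper_width: -0.001
finger_force: 1.3
```

Call:
carry_out(rows=[[[0,0,0.2,0.4,-0.1,0,0],[0,0,0,0,0,0,0]]])

```text
clock: 9.23
position: [0.5273, 0.0557, 0.0258]
eef_rot: [1.0, -0.02, -0.0, -0.0]
ft_force: [-3.5, 2.4, 1.7]
gripper_width: -0.001
finger_force: 1.6
```

Call:
carry_out(rows=[[[0,0,0.2,0.4,-0.1,0,0],[0,0,0,0,0,0,0]]])

```text
clock: 9.4
position: [0.5277, 0.0558, 0.0258]
eef_rot: [1.0, -0.022, -0.0, -0.0]
ft_force: [-2.9, 3.1, 0.8]
gripper_width: 0.003
finger_force: 1.6
```

Call:
carry_out(rows=[[[0,0,0.2,0.4,-0.1,0,0],[0,0,0,0,0,0,0]]])

```text
clock: 9.57
position: [0.5284, 0.0557, 0.0258]
eef_rot: [1.0, -0.024, 0.0, 0.0]
ft_force: [-1.7, 0.4, 1.1]
gripper_width: 0.003
finger_force: 1.0
```

Call:
carry_out(rows=[[[0,0,0.2,0.4,-0.1,0,0],[0,0,0,0,0,0,0]]])

```text
clock: 9.73
position: [0.5286, 0.0558, 0.0258]
eef_rot: [1.0, -0.025, -0.0, 0.0]
ft_force: [-2.8, 1.8, 1.0]
gripper_width: -0.001
finger_force: 1.4
```

Call:
carry_out(rows=[[[0,0,0.2,0.4,-0.1,0,0],[0,0,0,0,0,0,0]]])

```text
clock: 9.9
position: [0.5288, 0.0559, 0.0258]
eef_rot: [1.0, -0.027, -0.0, 0.0]
ft_force: [-4.3, 2.0, 3.4]
gripper_width: 0.001
finger_force: 2.3
```

Call:
carry_out(rows=[[[0,0,0,0.4,0,0,0],[0,0,0,0,0,0,0]]])

```text
clock: 10.07
position: [0.5289, 0.056, 0.0257]
eef_rot: [1.0, -0.027, -0.001, 0.0]
ft_force: [-6.6, 1.8, 4.8]
gripper_width: 0.002
finger_force: 3.3
```

Call:
carry_out(rows=[[[0,0,0,0.4,0,0,0],[0,0,0,0,0,0,0]]])

```text
clock: 10.23
position: [0.529, 0.056, 0.0257]
eef_rot: [1.0, -0.027, -0.001, 0.0]
ft_force: [-8.6, 1.8, 6.3]
gripper_width: 0.004
finger_force: 4.3
```

Call:
carry_out(rows=[[[0,0,0,0.3,0,-0.3,0],[0,0,0,0,0,0,0]]])

```text
clock: 10.4
position: [0.5294, 0.056, 0.0258]
eef_rot: [1.0, -0.027, -0.001, -0.0]
ft_force: [-5.3, 3.6, -1.4]
gripper_width: 0.002
finger_force: 2.9
```

Call:
carry_out(rows=[[[0,0,0,0.5,0,0.1,0],[0,0,0,0,0,0,0]]])

```text
clock: 10.57
position: [0.5295, 0.056, 0.0257]
eef_rot: [1.0, -0.027, -0.001, 0.0]
ft_force: [-10.3, 3.4, 5.2]
gripper_width: 0.001
finger_force: 5.0
```

Call:
carry_out(rows=[[[0,0,0,0.3,0,0,0],[0,0,0,0,0,0,0]]])

```text
clock: 10.73
position: [0.5295, 0.056, 0.0257]
eef_rot: [1.0, -0.027, -0.001, 0.0]
ft_force: [-11.5, 3.8, 6.7]
gripper_width: -0.002
finger_force: 5.8
```

Call:
carry_out(rows=[[[0,0,0,0.2,0,-0.2,0],[0,0,0,0,0,0,0]]])

```text
clock: 10.9
position: [0.5297, 0.0561, 0.0258]
eef_rot: [1.0, -0.027, -0.001, 0.0]
ft_force: [-9.4, 3.5, 3.1]
gripper_width: -0.003
finger_force: 4.9
```

Run:
```python
from h import *
arc(-3)
print(manip.get_state()['ft_force'],manip.get_state()['wrist_torque'])
c=cam('scene'); im=c['img']
cv2.imwrite('pics/s5.png',cv2.resize(im[210:280,240:320],(640,560),interpolation=cv2.INTER_CUBIC))
print(manip.get_state()['ft_force'])
```

```text
t 10.9 pos [0.5297 0.0561 0.0258] yaw -3.07 tilt [-0.0028 -0.     -1.    ] F [-9.37  3.54  3.13] w -0.003
 shift [-2.4 -2.1 -1.2] turn z -0.07
[-9.36804599  3.54166647  3.13241762] [0.83031209 2.09228973 0.02015894]
[-9.00948028  3.87008916  1.93594788]
```

View pics/s5.png

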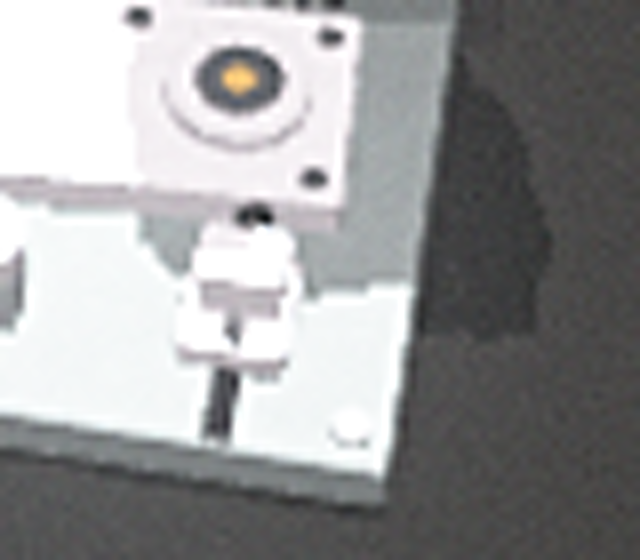

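The ball at (255,212) now overlaps the plate's edge face and the force has built up, so contact is made. Bringing the push up to about 11 N and holding.

Call:
carry_out(rows=[[[0,0,0,0.4,0,-0.2,0],[0,0,0,0,0,0,0],[0,0,0,0,0,0,0]]])

```text
clock: 11.2
position: [0.53, 0.0561, 0.0258]
eef_rot: [1.0, -0.027, -0.002, 0.0]
ft_force: [-8.9, 4.1, 0.8]
gripper_width: 0.004
finger_force: 5.0
```

Call:
carry_out(rows=[[[0,0,0,0.5,0,-0.1,0],[0,0,0,0,0,0,0]]])

```text
clock: 11.37
position: [0.5301, 0.0561, 0.0258]
eef_rot: [1.0, -0.027, -0.002, 0.0]
ft_force: [-11.5, 5.3, 0.9]
gripper_width: -0.001
finger_force: 5.9
```

Call:
carry_out(rows=[[[0,0,0,0.1,0,0,0],[0,0,0,0,0,0,0],[0,0,0,0,0,0,0],[0,0,0,0,0,0,0],[0,0,0,0,0,0,0],[0,0,0,0,0,0,0]]])

```text
clock: 11.87
position: [0.5301, 0.0562, 0.0258]
eef_rot: [1.0, -0.027, -0.002, 0.0]
ft_force: [-12.9, 5.6, 1.4]
gripper_width: 0.001
finger_force: 6.2
```

Call:
carry_out(rows=[[[0,0,0,0.1,0,0,0],[0,0,0,0,0,0,0],[0,0,0,0,0,0,0],[0,0,0,0,0,0,0],[0,0,0,0,0,0,0],[0,0,0,0,0,0,0],[0,0,0,0,0,0,0],[0,0,0,0,0,0,0]]])

```text
clock: 12.53
position: [0.5301, 0.0562, 0.0258]
eef_rot: [1.0, -0.027, -0.002, 0.0]
ft_force: [-11.5, 4.8, 2.8]
gripper_width: -0.001
finger_force: 6.5
```

Call:
carry_out(rows=[[[0,0,0,-2,0,0,0],[0,0,0,-4,0,0,0],[0,0,0,-10,0,0,0],[0,0,0,-14,0,0,0],[0,0,0,0,0,-30,0],[0,0,0,0,0,-35,0],[0,0,0,0,0,-35,0],[0,0,0,0,0,0,0]]])

```text
clock: 13.2
position: [0.5047, 0.0576, 0.1324]
eef_rot: [1.0, -0.027, 0.004, -0.001]
ft_force: [1.7, -0.0, 0.2]
gripper_width: -0.001
finger_force: 0.0
```

Run:
```python
from h import *
to(.657,-.102,.125,164); print(manip.get_state()['qpos'].round(3))
c=cam('top'); im=c['img']; s=cam('scene')['img']
cv2.imwrite('pics/a6.png',np.hstack([cv2.resize(im[110:200,200:300],(400,360),interpolation=cv2.INTER_CUBIC),cv2.resize(s[185:275,210:310],(400,360),interpolation=cv2.INTER_CUBIC)]))
```

```text
t 13.2 pos [0.5047 0.0576 0.1324] yaw -3.1 tilt [ 0.0085  0.001  -1.    ] F [ 1.71 -0.03  0.24] w -0.001
 shift [160.7 151.2   8.5] turn z -167.1
[-0.092  0.334 -0.097  1.995  0.045  0.806 -1.84 ]
```

View pics/a6.png

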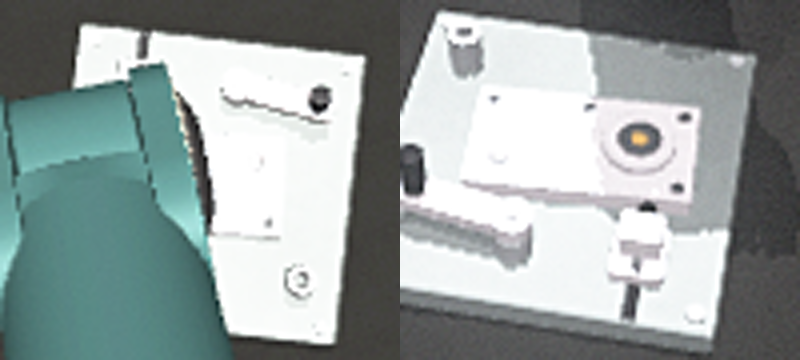

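The plate rests against the buffer at (645,207), right half; the knob is at (320,97) on the left, with the finger still parked. Going to the knob.

Call:
carry_out(rows=[[[0,0,0,27,25,0,0],[0,0,0,27,25,0,0],[0,0,0,27,25,0,0],[0,0,0,27,25,0,0],[0,0,0,27,25,0,0],[0,0,0,26,26,0,0],[0,0,-7,0,0,0,0],[0,0,-7,0,0,0,0],[0,0,-7,0,0,0,0],[0,0,-7,0,0,0,0],[0,0,-7,0,0,0,0],[0,0,-7,0,0,0,0],[0,0,-7,0,0,0,0],[0,0,-7,0,0,0,0],[0,0,-7,0,0,0,0],[0,0,-7,0,0,0,0],[0,0,-7,0,0,0,0],[0,0,-7,0,0,0,0]]])

```text
clock: 14.8
position: [0.6541, -0.102, 0.1249]
eef_rot: [0.759, 0.651, -0.001, -0.001]
ft_force: [0.4, 0.4, 0.3]
gripper_width: -0.001
finger_force: 0.0
```

Call:
carry_out(rows=[[[0,0,-7,0,0,0,0],[0,0,-7,0,0,0,0],[0,0,-7,0,0,0,0],[0,0,-7,0,0,0,0],[0,0,-7,0,0,0,0],[0,0,-7,0,0,0,0],[0,0,-7,0,0,0,0],[0,0,-7,0,0,0,0],[0,0,-7,0,0,0,0],[0,0,-7,0,0,0,0],[0,0,-7,0,0,0,0],[0,0,-6,0,0,0,0],[0,0,0,0,0,0,0]]])

```text
clock: 15.88
position: [0.6541, -0.102, 0.1249]
eef_rot: [0.137, 0.991, 0.0, -0.001]
ft_force: [0.4, -0.1, -0.4]
gripper_width: -0.002
finger_force: 0.0
```

Run:
```python
from h import *
to(.657,-.102,.058,164); print(manip.get_state()['qpos'].round(3))
```

```text
t 15.8833 pos [ 0.6541 -0.102   0.1249] yaw 164.23 tilt [-0.0018  0.001  -1.    ] F [ 0.45 -0.08 -0.37] w -0.002
 shift [-3.   0.7 66.9] turn z 0.23
[ 0.584  0.697 -0.699  1.582  0.495  1.049  1.043]
```

Call:
carry_out(rows=[[[0,0,0,-6,0,0,0],[0,0,0,0,0.7,30,0],[0,0,0,0,0,30,0],[0,0,0,0,0,7,0],[0,0,0,0,0,0,0],[0,0,0,5,0,0,0],[0,0,0,5,0,0,0],[0,0,0,0,0,0,0]]])

```text
clock: 16.55
position: [0.6511, -0.0999, 0.0611]
eef_rot: [0.14, 0.99, -0.0, 0.001]
ft_force: [-0.5, 0.9, 0.9]
gripper_width: -0.0
finger_force: 0.0
```

```bash
cat >> h.py <<'E'
A=np.array([.6442,-.034])
def karc(yaw,back=19,z=.058):
    t=np.radians(yaw); x=np.array([np.cos(t),np.sin(t)]); y=np.array([np.sin(t),-np.cos(t)])
    p=A-back/1000*x-.062*y; to(*p,z,yaw)
E
python3 - <<'E'
from h import *
karc(164)
E
```

```text
t 16.55 pos [ 0.6511 -0.0999  0.0611] yaw 163.91 tilt [ 1.4e-03 -4.0e-04 -1.0e+00] F [-0.48  0.87  0.92] w -0.0
 shift [ 5.8 -0.6  3.1] turn z -0.09
```

Call:
carry_out(rows=[[[0,0,0,3,0,2,0],[0,0,0,3,0,0,0],[0,0,3,3.2,-1,0,0],[0,0,3,3.2,-1,0,0],[0,0,3,3.2,-1,0,0],[0,0,3,3.2,-1,0,0],[0,0,3,3.2,-1,0,0],[0,0,3,3.2,-1,0,0],[0,0,3,3.2,-1,0,0],[0,0,3,3.2,-1,0,0]]])

```text
clock: 17.38
position: [0.6192, -0.0943, 0.0579]
eef_rot: [0.344, 0.939, 0.0, 0.0]
ft_force: [1.5, -1.0, 0.7]
gripper_width: -0.001
finger_force: 0.7
```

Run:
```python
from h import *
karc(140)
```

```text
t 17.3833 pos [ 0.6192 -0.0943  0.0579] yaw 139.75 tilt [ 9.e-04 -0.e+00 -1.e+00] F [ 1.54 -1.04  0.71] w -0.001
 shift [ 0.6  0.3 -0.1] turn z -0.25
```

Call:
carry_out(rows=[[[0,0,3,3.2,-1,0,0],[0,0,3,3.2,-1,0,0],[0,0,3,3.2,-1,0,0],[0,0,3,3.2,-1,0,0],[0,0,3,3.2,-1,0,0],[0,0,3,3.2,-1,0,0],[0,0,3,3.2,-1,0,0],[0,0,3,3.2,-1,0,0],[0,0,3,3.2,-1,0,0],[0,0,3,3.2,-1,0,0],[0,0,3,3.2,-1,0,0],[0,0,3,3.2,-1,0,0],[0,0,0,0,0,0,0]]])

```text
clock: 18.47
position: [0.5883, -0.0688, 0.0579]
eef_rot: [0.617, 0.787, 0.0, 0.0]
ft_force: [0.3, -0.1, -0.3]
gripper_width: -0.001
finger_force: 0.0
```

Run:
```python
from h import *
karc(104)
```

```text
t 18.4667 pos [ 0.5883 -0.0688  0.0579] yaw 103.79 tilt [ 4.e-04 -1.e-04 -1.e+00] F [ 0.33 -0.06 -0.33] w -0.001
 shift [ 1.3  0.7 -0.1] turn z -0.21
```

Twenty degrees remain, so slower from here.

Call:
carry_out(rows=[[[0,0,2,3.5,0,0,0],[0,0,2,2.2,-0.7,0,0],[0,0,2,2.2,-0.7,0,0],[0,0,2,2.2,-0.7,0,0],[0,0,2,2.2,-0.7,0,0],[0,0,2,2.2,-0.7,0,0],[0,0,2,2.2,-0.7,0,0]]])

```text
clock: 19.05
position: [0.5819, -0.0536, 0.0577]
eef_rot: [0.708, 0.707, 0.0, 0.0]
ft_force: [0.5, -0.7, -0.1]
gripper_width: 0.001
finger_force: 0.6
```

Call:
carry_out(rows=[[[0,0,1,1.1,-0.3,0,0],[0,0,1,1.1,-0.3,0,0],[0,0,1,1.1,-0.3,0,0]]])

```text
clock: 19.3
position: [0.581, -0.0501, 0.0576]
eef_rot: [0.726, 0.688, -0.0, 0.0]
ft_force: [-1.0, -1.0, 0.9]
gripper_width: -0.001
finger_force: 0.6
```

Call:
carry_out(rows=[[[0,0,1,1,-0.3,0,0]]])

```text
clock: 19.38
position: [0.5808, -0.0491, 0.0575]
eef_rot: [0.732, 0.681, -0.0, -0.0]
ft_force: [0.2, -1.3, 1.2]
gripper_width: 0.0
finger_force: 0.6
```

Call:
carry_out(rows=[[[0,0,0.5,0.5,0,0,0],[0,0,0.5,0.5,0,0,0]]])

```text
clock: 19.55
position: [0.5807, -0.048, 0.0574]
eef_rot: [0.738, 0.675, -0.0, -0.0]
ft_force: [-1.5, -1.2, -0.5]
gripper_width: 0.0
finger_force: 0.6
```

Run:
```python
from h import *
karc(84.3)
```

```text
t 19.55 pos [ 0.5807 -0.048   0.0574] yaw 84.89 tilt [-4.e-04  0.e+00 -1.e+00] F [-1.45 -1.18 -0.48] w 0.0
 shift [ 1.3 -0.2 -0.6] turn z 0.59
```

Call:
carry_out(rows=[[[0,0,0.3,0.6,0,0,0],[0,0,0.3,0.6,0,0,0],[0,0,0,0,0,0,0]]])

```text
clock: 19.8
position: [0.5809, -0.0466, 0.0574]
eef_rot: [0.741, 0.671, -0.0, -0.0]
ft_force: [-1.5, -0.3, 0.9]
gripper_width: -0.001
finger_force: 0.3
```

Call:
carry_out(rows=[[[0,0,0,0.6,0,0,0],[0,0,0,0,0,0,0]]])

```text
clock: 19.97
position: [0.581, -0.0461, 0.0574]
eef_rot: [0.741, 0.671, -0.0, -0.0]
ft_force: [-0.0, -1.3, -0.7]
gripper_width: -0.0
finger_force: 0.4
```

Call:
carry_out(rows=[[[0,0,0,0.6,0,0,0],[0,0,0,0,0,0,0]]])

```text
clock: 20.13
position: [0.5811, -0.0456, 0.0574]
eef_rot: [0.741, 0.671, -0.0, -0.0]
ft_force: [-0.4, -1.5, -0.5]
gripper_width: -0.001
finger_force: 0.4
```

Call:
carry_out(rows=[[[0,0,0,0.6,0,0,0],[0,0,0,0.3,0,0,0],[0,0,0,0,0,0,0]]])

```text
clock: 20.38
position: [0.5812, -0.0451, 0.0575]
eef_rot: [0.741, 0.671, -0.0, 0.0]
ft_force: [-1.4, -3.6, 0.3]
gripper_width: -0.001
finger_force: 1.9
```

Call:
carry_out(rows=[[[0,0,0,0.6,0,0,0],[0,0,0,0.3,0,0,0],[0,0,0,0,0,0,0]]])

```text
clock: 20.63
position: [0.5812, -0.045, 0.0575]
eef_rot: [0.742, 0.671, -0.001, 0.0]
ft_force: [-1.8, -7.2, 1.0]
gripper_width: 0.005
finger_force: 4.0
```

Call:
carry_out(rows=[[[0,0,0,0.6,0,0,0],[0,0,0,0.3,0,0,0],[0,0,0,0,0,0,0]]])

```text
clock: 20.88
position: [0.5811, -0.0448, 0.0574]
eef_rot: [0.742, 0.671, -0.001, 0.0]
ft_force: [-2.1, -11.8, 1.9]
gripper_width: 0.005
finger_force: 5.9
```

Firm stop at the expected knob position. Backing off, rising and looking.

Call:
carry_out(rows=[[[0,0,0,-2,0,0,0],[0,0,0,-6,0,0,0],[0,0,0,-12,0,0,0],[0,0,0,0,0,-30,0],[0,0,0,0,0,-40,0],[0,0,0,0,0,-40,0],[0,0,0,-40,0,0,0],[0,0,0,-40,0,0,0],[0,0,0,-40,0,0,0],[0,0,0,-40,0,0,0],[0,0,0,0,0,0,0],[0,0,0,0,0,0,0]]])

```text
clock: 21.88
position: [0.5626, -0.2255, 0.1673]
eef_rot: [0.743, 0.67, -0.0, 0.0]
ft_force: [0.8, 0.1, 0.4]
gripper_width: 0.001
finger_force: 0.0
```

Run:
```python
from h import *
im=cam('top')['img']; s=cam('scene')['img']
cv2.imwrite('pics/a7.png',np.hstack([cv2.resize(im[110:200,200:300],(400,360),interpolation=cv2.INTER_CUBIC),cv2.resize(s[185:275,205:305],(400,360),interpolation=cv2.INTER_CUBIC)]))
print(manip.get_state()['position'])
```

```text
[ 0.56351626 -0.22188225  0.16743086]
```

View pics/a7.png

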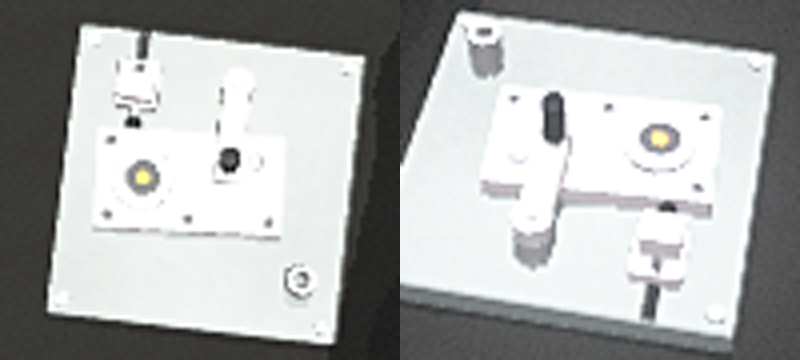

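The finger is shut over the plate (knob at (230,160), left half), the plate touches the buffer at (133,122), and the socket at (298,280) has not moved. Handing in.

```bash
python3 -c "
from bench import manip
print(manip.finish_job())"
```

```text
the job is handed in; nothing more can be done
None
```

I swung the plate until it met the buffer and pressed it there at about 12 N, slightly over the 10 N asked, for just over a second; I then shut the finger against its end stop, backed clear and handed the job in at about 22 s.

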